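Level the enamelling stage, lay the blank on it and spray it

TASK

The small enamelling stage stands crooked: turn its two knobs, the upright one on its right and the slanting one at its front, until its square platform is level. Then lay the copper blank flat in the middle of the platform and let go of it, and only then press the cap of the spray bottle right down and let it come back up. Leave the solder spool and the wooden ring clamp where they are, and leave the platform level.

Things in the scene. Friction and masses are not known exactly. Their poses are not given: they have to be found in the camera images.
- stage: fixed levelling stage, grey cast base about 130x120 mm, 12 mm thick; origin on the bench under the platform's centre; its -x side is the front (towards the robot), its -y side is the right. Its two black knurled knobs are cylinders 30 mm in diameter and 24 mm tall, with a light index line on the end face; they only turn and do not travel
- deck_top (a point): centre of the top face of the square aluminium platform, 96x96 mm, 52 mm above the bench, marked with an engraved cross; its z axis is the platform's normal (vertical when level). The platform tips about the stage's x and y axes through a point 16 mm under this one; a 26 mm wide ear reaches under the right knob
- right_knob (a joint): angle of the right knob in rad, positive anticlockwise seen on its end face, range -1.9 to 1.9; the platform tips sideways 0.1 rad per rad; turning it clockwise raises the platform's right (-y) side; 0 = level sideways
- front_knob (a joint): angle of the front knob in rad, positive anticlockwise seen on its end face, range -1.9 to 1.9; the platform tips front to back 0.1 rad per rad; turning it anticlockwise raises the platform's front (-x) side; 0 = level front to back
- right_knob_grip (a point): point on the right knob's axis, 8 mm below its end face; the axis tips front to back with the platform (vertical when that is level), 85 mm to the right (-y) of the stage's origin; end face 100 mm above the bench; z axis = knob axis outward (up); x and y turn with the knob
- front_knob_grip (a point): point on the front knob's axis, 8 mm below its end face; the axis leans 30 degrees from vertical towards the stage's front (-x), so the tool must be tilted in line with it; centre of the end face 104 mm in front of the stage's origin, 68 mm above the bench; z axis = knob axis outward (up and to the front); x and y turn with the knob
- blank: loose copper enamelling blank, a flat plate 64 mm (x) x 44 mm (y) x 12 mm with a raised bead round its upper edge; origin at the centre of its underside
- spray_bottle: aluminium spray bottle, 48 mm in diameter, clamped upright in a 70 mm square steel foot fixed to the bench, left of the stage; origin at the centre of the foot's underside
- spray_cap_top (a point): centre of the top of the bottle's grey spray cap, 24 mm in diameter and 17 mm tall, 122 mm above the bench when up
- spray_cap (a joint): how far the sprung cap is pressed down, m: 0 up, 0.008 right down (about 5 N)
- spool: loose spool of solder wire, standing on its flange, 44 mm in diameter, 24 mm tall, near the blank; leave alone; origin at the centre of its underside
- clamp: loose wooden ring clamp lying flat, 131 mm (x) x 43 mm (y) x 27 mm, between the blank and the stage; leave alone; origin at the centre of the underside
Mind the look-alikes: they are no part of the job. There is more than one size of the blank; the one meant has the size given above.

How it is judged:
On the way, in this order (a step that is already met when the one before it is completed fails the run):
1. the platform is level (within 2 degrees) (angle between deck_top's own z axis and vertical below 0.035 rad), for 0.2 s.
2. the blank lies flat in the middle of the level platform, let go (horizontal distance between blank and deck_top below 0.018 m and z of blank in the frame of deck_top between -0.004 and 0.004 m and angle between the z axis of blank and the z axis of deck_top, either way round below 0.08 rad and contact force between the fingers and blank below 0.05 N and angle between deck_top's own z axis and vertical below 0.035 rad), for 0.2 s.
3. the spray cap is pressed down by at least 5.5 of its 8 mm (value of joint spray_cap above 0.0055 m), for 0.05 s.
At the end, for the whole second after the job is handed in: the platform is level within 0.035 rad (2 degrees), the blank lies still and flat on it with its centre within 18 mm of the platform's centre, and the spray cap is up again (horizontal distance between blank and deck_top below 0.018 m and z of blank in the frame of deck_top between -0.004 and 0.004 m and angle between the z axis of blank and the z axis of deck_top, either way round below 0.08 rad and angle between deck_top's own z axis and vertical below 0.035 rad and value of joint spray_cap below 0.002 m and linear speed of blank below 0.01 m/s); the robot touches nothing.
It fails at once if the spray cap is pressed while the blank does not lie in the middle of the platform (value of joint spray_cap above 0.004 m and not (horizontal distance between blank and deck_top below 0.018 m and z of blank in the frame of deck_top between -0.004 and 0.004 m and angle between the z axis of blank and the z axis of deck_top, either way round below 0.08 rad)).
It fails at once if the solder spool is moved by more than 30 mm or tipped over (distance of spool from where it was at the start of the episode above 0.03 m or angle between spool's own z axis and vertical above 0.5 rad).
It fails at once if the ring clamp is moved by more than 30 mm (distance of clamp from where it was at the start of the episode above 0.03 m).
It also fails if it takes over 72 s, if anything falls off the work surface, if the arm or the gripper's body presses on something with over 40 N, if the wrist force passes 120 N, or if a joint passes its speed limit or range.

ROBOT

A 6-joint arm with a two-finger parallel gripper is mounted at the origin on a cart in front of the work surface, level with it; the furniture and walls round the work are solid. World frame = base frame: x ahead of the robot, y to its left, z up, the work surface at z = 0. Lengths are in m, angles in rad, forces in N, time in s.
With the tool pointing down it reaches from about 0.4 to 0.825 m from the base axis. Payload 7 kg.
Tool frame: the origin (TCP) lies at the very end of the fingers, on their centre line; the grasp point (between the pads) lies 19 mm behind it; z points along the fingers, y is the line along which they close (so a half turn about z gives the same grasp; the last joint's range is limited). The gripper opens to 88 mm and grips with 3 to 60 N. Pads are 19 mm wide; open, the fingers measure 130 mm over their backs; the gripper's body (78 mm by 193 mm) begins 47 mm behind the grasp point.
Start: joints at [1.419, 0.359, 0.012, 0, -1.224, -0.288], TCP at [0.287, 0.611, 0.227] pointing down, gripper open.
Joint ranges: [-3.07, 3.07], [-1.43, 2.12], [-1.02, 1.25], [-3.03, 1.67], [-3.05, -0], [-3.03, 3.03]. Speed limits (rad/s): [2.39, 2.39, 3.01, 3.14, 3.14, 3.14].

INTERFACE

Orientations are given as [roll, pitch, yaw] about the fixed x, y, z axes, in that order (R = Rz(yaw) Ry(pitch) Rx(roll)).
In Python, from station import * gives the robot as it stands.
- The arm moves only by the tool servo_tool, never from a script. Its argument "moves" is a list of rows, each an object of numbers: "jaw": the opening, from 0 (shut) to 1 (fully open); "dx", "dy", "dz": the shift along the world's x, y, z in m; "roll": the turn about the world's z in degrees. A call has exactly 10 rows; each row shifts and turns the commanded pose from where the row before left it; what a row does not reach is not made up. A row lasts 1/8 s, in which the tool goes at most 62.5 mm and 10.7 degrees, less where a joint would pass 70% of its speed; a pose out of reach is approached as far as the arm can. A call with a gripper value outside its range is refused whole. The fingers move at their own pace and stop on an object; "newtons" is the grip in N (left out, the last holds). Time passes only in rows, so rows that do not move let the fingers close, or fill a call up. It gives the time, the measured TCP pose, the force, the opening and the grip force at its end, in the units of the state.
- get_state(): the state, without advancing time (a new reading comes with each control period).
- grab_frame(name): name is "scene" or "top"; returns (picture, depth): 480x640x3 uint8, red, green, blue; 480x640 float32, m along the optical axis (not along the pixel's ray), 0 where there is no reading.
- calibration(name): a dict with "intrinsics" (3x3 intrinsics, pixels), "R" (3x3) and "t" (3): a world point X has camera coordinates R X + t. Camera axes: x right, y down, z forward; pixel columns grow to the right and rows downward; lengths in m; the calibration is good to about 2 mm. A picture is of the moment at which its call begins. calibration takes no time and is no camera call.
- job_done(): hands the job in; it is judged then, once.
The state is a dict: "t": time; "q": joint angles; "qd": joint speeds; "joint_efforts": joint torques, N m; "eef_pos": TCP position; "ee_rot": TCP orientation; "force": force on the tool from outside, world axes, zero at the start; "moment": the same for the moment, N m; "width": finger opening in m; "gripper_force": force on a finger pad.
Only numpy, scipy, OpenCV 4.12 (cv2) and the standard library are available. Lean on these libraries where they do the work, as an engineer would, in place of code of your own. Each camera call takes 0.05 s, during which the arm holds its last target. There are 200 camera calls.

## Working session

There is one attempt and no reset: what is moved stays moved. The work goes in short steps, Python scripts to look and compute and a tool call to move; the robot and the scene stay as the last step left them, time stands still between calls to the robot, and variables do not carry over. Pictures are saved under pics/ and viewed, at most 10 in all, crops included, and the job is handed in when it is done.

Besides the shell and the picture viewer there is one more tool, called as name(argument=value, ...), one argument or row to a line, values as JSON. servo_tool: Moves the arm, as the interface text tells. Its arguments: {"type":"object","properties":{"moves":{"type":"array","items":{"type":"object","properties":{"jaw":{"type":"number"},"dx":{"type":"number"},"dy":{"type":"number"},"dz":{"type":"number"},"roll":{"type":"number"}}}},"newtons":{"type":"number"}},"required":["moves"]}

```bash
ls; mkdir -p pics; python3 - <<'E'
from station import *
import cv2,numpy as np
for n in ["scene","top"]:
    p,d=grab_frame(n); cv2.imwrite(f"pics/{n}0.png",p[:,:,::-1]); np.save(f"pics/{n}0.npy",d)
    c=calibration(n); print(n,c["intrinsics"],c["R"],c["t"])
s=get_state(); print(s)
E
```

```text
pics
scene [[531.02525535   0.         323.15964107]
 [  0.         531.02525535 245.23707881]
 [  0.           0.           1.        ]] [[ 0.90439337 -0.42615382  0.02157688]
 [-0.21294836 -0.49458795 -0.84263619]
 [ 0.36976429  0.75747982 -0.53805082]] [-0.51163476  0.19180584  0.94223117]
top [[439.45745842   0.         315.57733731]
 [  0.         439.45745842 235.60201639]
 [  0.           0.           1.        ]] [[ 0.02440251 -0.9996101   0.01357085]
 [-0.99318499 -0.02578872 -0.1136597 ]
 [ 0.11396536 -0.01070478 -0.99342705]] [-0.03558569  0.53136625  0.89158323]
{'t': 0.1, 'q': array([ 1.41908537e+00,  3.59324719e-01,  1.11484523e-02, -3.01532147e-04,
       -1.22407945e+00, -2.88086140e-01]), 'qd': array([ 0.00023043, -0.00277602,  0.00240012, -0.00045392,  0.00060749,
        0.00022002]), 'joint_efforts': array([-1.34774891e-03, -5.84164989e+01,  2.93751293e+01,  7.01547056e+00,
        1.01827996e-02, -4.44940827e-05]), 'eef_pos': array([0.28723544, 0.6103597 , 0.22571063]), 'ee_rot': array([ 3.14011286e+00, -1.42884492e-04, -4.39899665e-01]), 'force': array([ 0.27275216,  0.7668097 , -0.54359865]), 'moment': array([-0.04942061,  0.02434887,  0.01967863]), 'gripper_force': 0.0, 'width': 0.08783408755038155}
```

View pics/scene0.png

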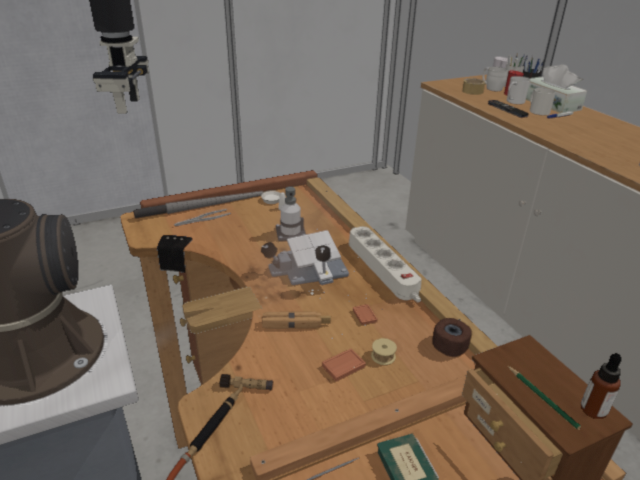

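View pics/top0.png

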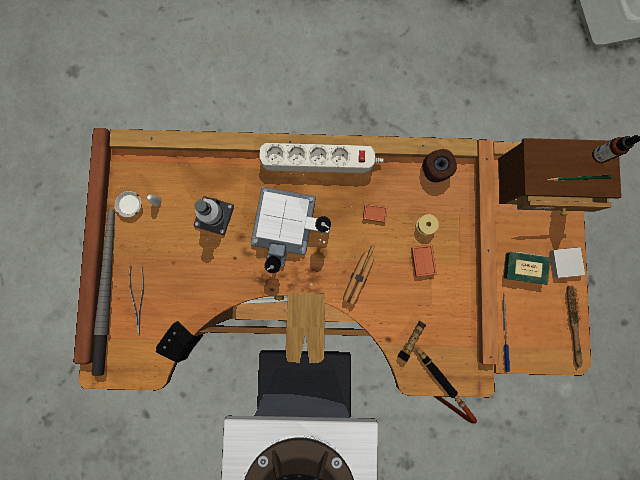

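The top view shows the stage at (282,222), right knob (323,225), front knob (272,264), bottle cap (206,208), blanks at (374,214) (small) and (424,262) (larger), spool (427,226), and clamp (360,275). The scene view agrees. Next I measure with depth.

```bash
cat > h.py <<'E'
from station import *
import cv2,numpy as np
def cloud(n,d):
    c=calibration(n);K=c["intrinsics"];v,u=np.mgrid[:480,:640]
    P=np.stack([(u-K[0,2])/K[0,0]*d,(v-K[1,2])/K[1,1]*d,d],-1)
    return (P-c["t"])@c["R"]
def ray(n,u,v,z):
    c=calibration(n);K=c["intrinsics"];r=c["R"].T@np.array([(u-K[0,2])/K[0,0],(v-K[1,2])/K[1,1],1]);o=-c["R"].T@c["t"]
    return o+r*(z-o[2])/r[2]
def plane(P):
    for _ in range(4):
        A=np.c_[P[:,:2],np.ones(len(P))];k=np.linalg.lstsq(A,P[:,2],rcond=None)[0];r=P[:,2]-A@k
        P=P[abs(r)<2.5*r.std()+1e-4]
    return k,len(P),r.std()
E
python3 - <<'E'
from h import *
p=cv2.imread("pics/top0.png");d=np.load("pics/top0.npy");W=cloud("top",d)
hsv=cv2.cvtColor(p,cv2.COLOR_BGR2HSV)
b=W[285:295,385:400].reshape(-1,3);print("bench z",b[:,2].mean(),b[:,2].std())
def sub(u0,u1,v0,v1): return np.s_[v0:v1,u0:u1]
# deck
s=sub(250,320,185,255);m=(hsv[s][...,2]>150)&(hsv[s][...,1]<40)&(W[s][...,2]>.03)&(W[s][...,2]<.08)
P=W[s][m];k,n,r=plane(P);print("deck",P.mean(0),k,n,r)
mm=np.zeros(p.shape[:2],np.uint8);mm[s]=m*255
cs=max(cv2.findContours(mm,0,2)[0],key=cv2.contourArea);print(cv2.minAreaRect(cs))
# knobs & cap
for nm,s,z0,z1 in [("rk",sub(305,340,210,245),.085,.115),("fk",sub(255,290,245,285),.04,.09),("cap",sub(185,235,190,240),.11,.14)]:
    Q=W[s];m=(Q[...,2]>z0)&(Q[...,2]<z1)&(hsv[s][...,2]<(80 if nm!="cap" else 256))
    vv,uu=np.nonzero(m);print(nm,m.sum(),Q[m].mean(0),Q[m].min(0),Q[m].max(0),uu.mean()+s[1].start,vv.mean()+s[0].start)
# blanks: red
m=cv2.inRange(hsv,(0,110,60),(9,255,255));m[:, :350]=0;m[:200]=0;m[290:]=0;m[:,470:]=0
for c in cv2.findContours(m,0,2)[0]:
    if cv2.contourArea(c)>80:
        R=cv2.minAreaRect(c);bx=cv2.boxPoints(R);X=np.array([ray("top",*q,.012) for q in bx])
        print("blank",R,ray("top",*R[0],.012)); print(X.round(4).tolist(),np.linalg.norm(X[1]-X[0]),np.linalg.norm(X[2]-X[1]))
for nm,u,v,z in [("spool",427,226,.024),("clamp",360,275,.02)]: print(nm,ray("top",u,v,z))
E
python3 - <<'E'
import cv2
p=cv2.imread("pics/top0.png")[170:290,180:340]
cv2.imwrite("pics/c1.png",cv2.resize(p,None,fx=5,fy=5,interpolation=2))
E
```

```text
bench z 0.005814636071325695 0.07708775959858719
deck [0.56465219 0.04421777 0.05196347] [ 0.10296818  0.10675272 -0.01089086] 2188 0.0015707625574825574
((288.83599853515625, 218.65200805664062), (59.479408264160156, 46.241886138916016), 10.304845809936523)
rk 170 [ 0.54815876 -0.03424444  0.10039509] [ 0.53334987 -0.04902372  0.0949933 ] [ 0.56304877 -0.01969101  0.105871  ] 322.45882352941175 223.4764705882353
fk 204 [0.46889683 0.06251556 0.06815306] [0.45270262 0.04819392 0.05456003] [0.48518505 0.07770453 0.07865202] 272.6078431372549 263.828431372549
cap 141 [0.57265755 0.19767437 0.12129119] [0.56221561 0.18477491 0.11002765] [0.58432248 0.21100973 0.12641953] 200.96453900709218 205.95744680851064
blank ((423.6899719238281, 260.3299865722656), (29.698486328125, 20.223257064819336), 81.8698959350586) [ 0.48710698 -0.25437142  0.012     ]
[[0.5149, -0.2285, 0.012], [0.5221, -0.2715, 0.012], [0.4595, -0.2801, 0.012], [0.4524, -0.2374, 0.012]] 0.0436458155944032 0.06320982734088683
blank ((374.79998779296875, 212.8999786376953), (22.203153610229492, 15.414929389953613), 8.13010311126709) [ 0.58682223 -0.14893443  0.012     ]
[[0.5729, -0.123, 0.012], [0.6064, -0.1273, 0.012], [0.6008, -0.175, 0.012], [0.5673, -0.1705, 0.012]] 0.033755210028003184 0.04798515414784562
spool [ 0.55953399 -0.25858884  0.024     ]
clamp [ 0.45232803 -0.11777811  0.02      ]
```

View pics/c1.png

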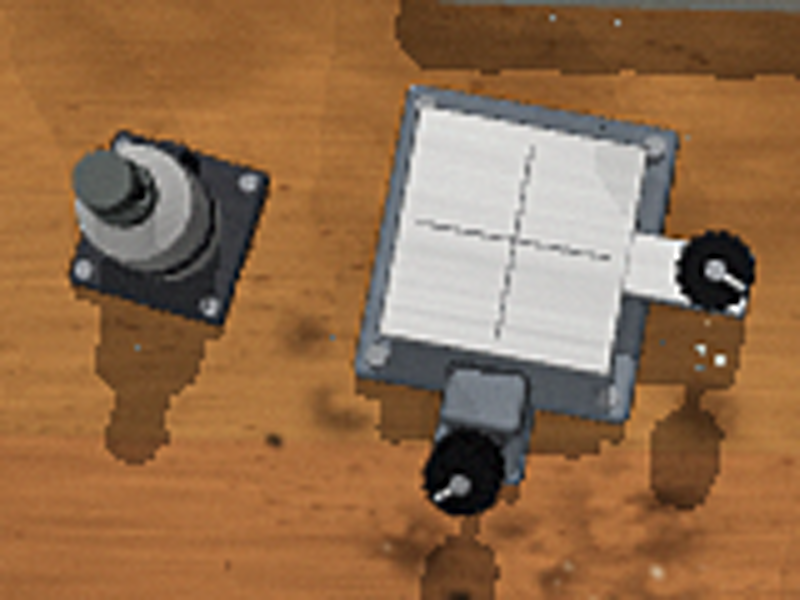

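servo_tool(
  moves=[
    {"dx": 0.0187, "dy": -0.055, "roll": -1.3, "jaw": 0.7},
    {"dx": 0.0187, "dy": -0.055, "roll": -1.3, "jaw": 0.7},
    {"dx": 0.0187, "dy": -0.055, "roll": -1.3, "jaw": 0.7},
    {"dx": 0.0187, "dy": -0.055, "roll": -1.3, "jaw": 0.7},
    {"dx": 0.0187, "dy": -0.055, "roll": -1.3, "jaw": 0.7},
    {"dx": 0.0187, "dy": -0.055, "roll": -1.3, "jaw": 0.7},
    {"dx": 0.0187, "dy": -0.055, "roll": -1.3, "jaw": 0.7},
    {"dx": 0.0187, "dy": -0.055, "roll": -1.3, "jaw": 0.7},
    {"dx": 0.0187, "dy": -0.055, "roll": -1.3, "jaw": 0.7},
    {"dx": 0.0187, "dy": -0.055, "roll": -1.3, "jaw": 0.7},
  ],
  newtons=25,
)

```text
$.moves[0]: bad value
```

servo_tool(
  moves=[
    {"dx": 0.019, "dy": -0.055, "dz": 0, "roll": -1.3, "jaw": 0.7},
    {"dx": 0.019, "dy": -0.055, "dz": 0, "roll": -1.3, "jaw": 0.7},
    {"dx": 0.019, "dy": -0.055, "dz": 0, "roll": -1.3, "jaw": 0.7},
    {"dx": 0.019, "dy": -0.055, "dz": 0, "roll": -1.3, "jaw": 0.7},
    {"dx": 0.019, "dy": -0.055, "dz": 0, "roll": -1.3, "jaw": 0.7},
    {"dx": 0.019, "dy": -0.055, "dz": 0, "roll": -1.3, "jaw": 0.7},
    {"dx": 0.019, "dy": -0.055, "dz": 0, "roll": -1.3, "jaw": 0.7},
    {"dx": 0.018, "dy": -0.055, "dz": 0, "roll": -1.3, "jaw": 0.7},
    {"dx": 0.018, "dy": -0.055, "dz": 0, "roll": -1.3, "jaw": 0.7},
    {"dx": 0.018, "dy": -0.055, "dz": 0, "roll": -1.3, "jaw": 0.7},
  ],
  newtons=25,
)

```text
t: 1.35
eef_pos: [0.4745, 0.0589, 0.2266]
ee_rot: [-3.141, -0.0, -0.667]
force: [0.6, 0.5, 0.1]
width: 0.061
gripper_force: 0.0
```

servo_tool(
  moves=[
    {"dx": 0, "dy": 0.0025, "dz": -0.05, "roll": 0, "jaw": 0.7},
    {"dx": 0, "dy": 0, "dz": -0.05, "roll": 0, "jaw": 0.7},
    {"dx": 0, "dy": 0, "dz": -0.04, "roll": 0, "jaw": 0.7},
    {"dx": 0, "dy": 0, "dz": -0.03, "roll": 0, "jaw": 0.7},
    {"dx": 0, "dy": 0, "dz": -0.012, "roll": 0, "jaw": 0.7},
    {"dx": 0, "dy": 0, "dz": 0, "roll": 0, "jaw": 0.2},
    {"dx": 0, "dy": 0, "dz": 0, "roll": 0, "jaw": 0.2},
    {"dx": 0, "dy": 0, "dz": 0, "roll": 0, "jaw": 0.2},
    {"dx": 0, "dy": 0, "dz": 0, "roll": 0, "jaw": 0.2},
    {"dx": 0, "dy": 0, "dz": 0, "roll": 0, "jaw": 0.2},
  ],
)

```text
t: 2.6
eef_pos: [0.4727, 0.0613, 0.0452]
ee_rot: [3.138, 0.001, -0.667]
force: [-4.6, -8.7, 8.7]
width: 0.0314
gripper_force: 25.0
```

servo_tool(
  moves=[
    {"dx": 0, "dy": 0, "dz": 0, "roll": 7, "jaw": 0.2},
    {"dx": 0, "dy": 0, "dz": 0, "roll": 7, "jaw": 0.2},
    {"dx": 0, "dy": 0, "dz": 0, "roll": 7, "jaw": 0.2},
    {"dx": 0, "dy": 0, "dz": 0, "roll": 7, "jaw": 0.2},
    {"dx": 0, "dy": 0, "dz": 0, "roll": 7, "jaw": 0.2},
    {"dx": 0, "dy": 0, "dz": 0, "roll": 7, "jaw": 0.2},
    {"dx": 0, "dy": 0, "dz": 0, "roll": 7, "jaw": 0.2},
    {"dx": 0, "dy": 0, "dz": 0, "roll": 7, "jaw": 0.2},
    {"dx": 0, "dy": 0, "dz": 0, "roll": 0, "jaw": 0.2},
    {"dx": 0, "dy": 0, "dz": 0, "roll": 0, "jaw": 0.2},
  ],
)

```text
t: 3.85
eef_pos: [0.4757, 0.066, 0.0448]
ee_rot: [-3.139, -0.004, 0.31]
force: [0.3, 14.0, -11.4]
width: 0.0305
gripper_force: 25.1
```

```bash
cat > lev.py <<'E'
from h import *
import sys
def lev(tag,cam="top"):
    p,d=grab_frame(cam);p=p[:,:,::-1].copy();cv2.imwrite(f"pics/{tag}.png",p);W=cloud(cam,d);hsv=cv2.cvtColor(p,cv2.COLOR_BGR2HSV)
    rel=W-np.array([.567,.047,0]);e=np.deg2rad(-10);xs=rel[...,0]*np.cos(e)+rel[...,1]*np.sin(e);ys=-rel[...,0]*np.sin(e)+rel[...,1]*np.cos(e)
    m=(abs(xs)<.045)&(abs(ys)<.045)&(hsv[...,2]>140)&(hsv[...,1]<45)&(W[...,2]>.035)&(W[...,2]<.07)
    k,n,r=plane(W[m]);gx=k[0]*np.cos(e)+k[1]*np.sin(e);gy=-k[0]*np.sin(e)+k[1]*np.cos(e)
    g=(d>0)&(hsv[...,1]>100)&(abs(W[...,2])<.01)&(W[...,0]>.42)&(W[...,0]<.64)&(W[...,1]>-.3)&(W[...,1]<.3);kb,_,_=plane(W[g])
    print(cam,"grad stage x,y",gx,gy,"n",n,"rms",r,"z at O",k@[.567,.047,1],"bench",kb)
if __name__=="__main__":
    for c in ["top","scene"]: lev(sys.argv[1]+c,c)
E
python3 lev.py a
```

```text
top grad stage x,y 0.01734882081038021 0.11516254041959927 n 1033 rms 0.0015096953320753112 z at O 0.05253416667427177 bench [-0.00019247  0.00066447 -0.00012702]
scene grad stage x,y 0.012004487302488386 0.12197056488233253 n 670 rms 0.00129026544736711 z at O 0.05176419046169675 bench [-0.00069498  0.00102894 -0.00044449]
```

servo_tool(
  moves=[
    {"dx": 0, "dy": 0, "dz": 0, "roll": 6, "jaw": 0.2},
    {"dx": 0, "dy": 0, "dz": 0, "roll": 6, "jaw": 0.2},
    {"dx": 0, "dy": 0, "dz": 0, "roll": 0, "jaw": 0.2},
    {"dx": 0, "dy": 0, "dz": 0, "roll": 0, "jaw": 0.7},
    {"dx": 0, "dy": 0, "dz": 0, "roll": 0, "jaw": 0.7},
    {"dx": 0, "dy": 0, "dz": 0.02, "roll": 0, "jaw": 0.7},
    {"dx": 0, "dy": 0, "dz": 0.04, "roll": 0, "jaw": 0.7},
    {"dx": 0, "dy": 0, "dz": 0.05, "roll": 0, "jaw": 0.7},
    {"dx": 0, "dy": -0.02, "dz": 0.01, "roll": 0, "jaw": 0.7},
    {"dx": 0.01, "dy": -0.04, "dz": 0, "roll": 0, "jaw": 0.7},
  ],
)

```text
t: 5.2
eef_pos: [0.4851, 0.0034, 0.1669]
ee_rot: [3.141, -0.004, 0.522]
force: [0.2, -0.0, 0.1]
width: 0.0616
gripper_force: 0.0
```

```bash
python3 lev.py b; python3 - <<'E'
from h import *
p=cv2.imread("pics/btop.png");_,d=grab_frame("top");W=cloud("top",d);hsv=cv2.cvtColor(p,cv2.COLOR_BGR2HSV)
Q=W[205:250,300:345];m=(Q[...,2]>.085)&(Q[...,2]<.115)&(hsv[205:250,300:345][...,2]<80)
print(m.sum(),Q[m].mean(0),Q[m].min(0),Q[m].max(0)); print(get_state()["eef_pos"])
E
```

```text
top grad stage x,y 0.0 0.0 n 0 rms nan z at O 0.0 bench [ 0.00011349  0.00070929 -0.00022405]
scene grad stage x,y 0.0035534018199016373 0.11519013929893647 n 845 rms 0.0013632323395226594 z at O 0.051708442860763204 bench [-0.00041195  0.00134611 -0.00054857]
  ret = _var(a, axis=axis, dtype=dtype, out=out, ddof=ddof,
  arrmean = um.true_divide(arrmean, div, out=arrmean,
  ret = ret.dtype.type(ret / rcount)
<stdin>:4: RuntimeWarning: Mean of empty slice.
  ret = um.true_divide(
Traceback (most recent call last):
ValueError: zero-size array to reduction operation minimum which has no identity
```

servo_tool(
  moves=[
    {"dx": 0.035, "dy": -0.02, "dz": 0, "roll": 0, "jaw": 0.7},
    {"dx": 0.035, "dy": -0.0195, "dz": 0, "roll": 0, "jaw": 0.7},
    {"dx": 0, "dy": 0, "dz": -0.04, "roll": 0, "jaw": 0.7},
    {"dx": 0, "dy": 0, "dz": -0.03, "roll": 0, "jaw": 0.7},
    {"dx": 0, "dy": 0, "dz": -0.02, "roll": 0, "jaw": 0.7},
    {"dx": 0, "dy": 0, "dz": 0, "roll": 0, "jaw": 0.2},
    {"dx": 0, "dy": 0, "dz": 0, "roll": 0, "jaw": 0.2},
    {"dx": 0, "dy": 0, "dz": 0, "roll": 0, "jaw": 0.2},
    {"dx": 0, "dy": 0, "dz": 0, "roll": 0, "jaw": 0.2},
    {"dx": 0, "dy": 0, "dz": 0, "roll": 0, "jaw": 0.2},
  ],
)

```text
t: 6.6
eef_pos: [0.554, -0.0344, 0.0755]
ee_rot: [-3.14, -0.002, 0.52]
force: [-7.2, 12.5, 7.3]
width: 0.0291
gripper_force: 25.0
```

servo_tool(
  moves=[
    {"dx": 0, "dy": 0, "dz": 0, "roll": -8, "jaw": 0.2},
    {"dx": 0, "dy": 0, "dz": 0, "roll": -8, "jaw": 0.2},
    {"dx": 0, "dy": 0, "dz": 0, "roll": -8, "jaw": 0.2},
    {"dx": 0, "dy": 0, "dz": 0, "roll": -8, "jaw": 0.2},
    {"dx": 0, "dy": 0, "dz": 0, "roll": -8, "jaw": 0.2},
    {"dx": 0, "dy": 0, "dz": 0, "roll": -8, "jaw": 0.2},
    {"dx": 0, "dy": 0, "dz": 0, "roll": -8, "jaw": 0.2},
    {"dx": 0, "dy": 0, "dz": 0, "roll": -8, "jaw": 0.2},
    {"dx": 0, "dy": 0, "dz": 0, "roll": -4, "jaw": 0.2},
    {"dx": 0, "dy": 0, "dz": 0, "roll": 0, "jaw": 0.2},
  ],
)

```text
t: 7.85
eef_pos: [0.5539, -0.0357, 0.0756]
ee_rot: [-3.141, 0.001, -0.668]
force: [-5.0, 4.2, 5.7]
width: 0.0292
gripper_force: 25.0
```

```bash
python3 lev.py c 2>&1 | grep grad
```

```text
top grad stage x,y -0.005904614025993804 -0.01214579759049577 n 337 rms 0.0014899859289786471 z at O 0.05211039623158049 bench [ 0.00033803  0.000671   -0.00031879]
scene grad stage x,y 0.0031863680247259524 0.00857476974808265 n 70 rms 0.0011158105162387853 z at O 0.051585743508234215 bench [-0.00054346  0.00132207 -0.00048523]
```

servo_tool(
  moves=[
    {"dx": 0, "dy": 0, "dz": 0, "roll": 0, "jaw": 0.6},
    {"dx": 0, "dy": 0, "dz": 0, "roll": 0, "jaw": 0.6},
    {"dx": 0, "dy": 0, "dz": 0.03, "roll": 0, "jaw": 0.6},
    {"dx": 0, "dy": 0, "dz": 0.05, "roll": 0, "jaw": 0.6},
    {"dx": -0.013, "dy": -0.043, "dz": 0, "roll": 9, "jaw": 1},
    {"dx": -0.013, "dy": -0.043, "dz": 0, "roll": 9, "jaw": 1},
    {"dx": -0.013, "dy": -0.044, "dz": 0, "roll": 9, "jaw": 1},
    {"dx": -0.014, "dy": -0.044, "dz": 0, "roll": 9, "jaw": 1},
    {"dx": -0.014, "dy": -0.044, "dz": 0, "roll": 10, "jaw": 1},
    {"dx": 0, "dy": 0, "dz": 0, "roll": 0, "jaw": 1},
  ],
)

```text
t: 9.2
eef_pos: [0.4863, -0.2567, 0.1545]
ee_rot: [3.141, 0.0, 0.135]
force: [-0.1, 1.2, 0.1]
width: 0.0876
gripper_force: 0.0
```

```bash
python3 lev.py d 2>&1 | grep grad; python3 - <<'E'
from h import *
p=cv2.imread("pics/dtop.png");cv2.imwrite("pics/d2.png",cv2.resize(p[170:290,180:340],None,fx=5,fy=5,interpolation=2))
hsv=cv2.cvtColor(p,cv2.COLOR_BGR2HSV);m=cv2.inRange(hsv,(0,0,150),(180,45,255));m2=np.zeros_like(m);m2[185:262,250:310]=m[185:262,250:310]
m2=cv2.morphologyEx(m2,2,np.ones((13,13),np.uint8)) if 0 else cv2.morphologyEx(cv2.morphologyEx(m2,3,np.ones((5,5),np.uint8)),2,np.ones((21,21),np.uint8))
R=cv2.minAreaRect(max(cv2.findContours(m2,0,2)[0],key=cv2.contourArea));X=np.array([ray("top",*q,.052) for q in cv2.boxPoints(R)])
print(R,ray("top",*R[0],.052),X[:,:2].round(4).tolist(),np.linalg.norm(X[0]-X[1]),np.linalg.norm(X[2]-X[1]))
E
```

```text
top grad stage x,y 0.008406369877166739 -0.002475967607900932 n 1402 rms 0.0014657900839167245 z at O 0.052501888952863014 bench [-0.00131072  0.00075687  0.00047317]
scene grad stage x,y -0.0021176400255588377 -0.002450067455148293 n 274 rms 0.0011551601779793625 z at O 0.0516885917807734 bench [-0.0005776   0.00132447 -0.00044947]
((274.5, 214.5), (47.0, 35.0), 90.0) [0.57113232 0.06361247 0.052     ] [[0.6194, 0.1015], [0.6213, 0.0291], [0.5234, 0.0262], [0.5216, 0.0976]] 0.07238318049596376 0.09794495197171822
```

View pics/d2.png

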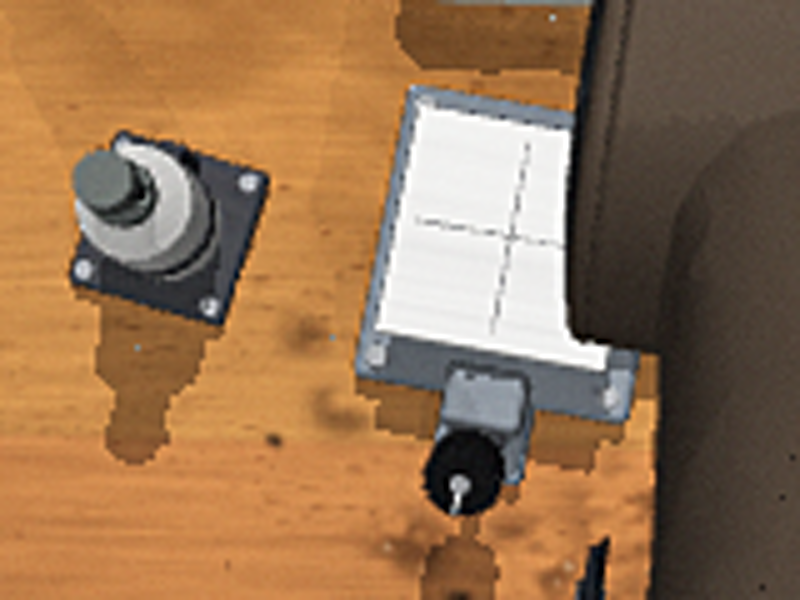

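servo_tool(
  moves=[
    {"dx": 0, "dy": 0, "dz": -0.05, "roll": 0, "jaw": 1},
    {"dx": 0, "dy": 0, "dz": -0.05, "roll": 0, "jaw": 1},
    {"dx": 0, "dy": 0, "dz": -0.03, "roll": 0, "jaw": 1},
    {"dx": 0, "dy": 0, "dz": -0.015, "roll": 0, "jaw": 1},
    {"dx": 0, "dy": 0, "dz": -0.006, "roll": 0, "jaw": 1},
    {"dx": 0, "dy": 0, "dz": 0, "roll": 0, "jaw": 0.3},
    {"dx": 0, "dy": 0, "dz": 0, "roll": 0, "jaw": 0.3},
    {"dx": 0, "dy": 0, "dz": 0, "roll": 0, "jaw": 0.3},
    {"dx": 0, "dy": 0, "dz": 0, "roll": 0, "jaw": 0.3},
    {"dx": 0, "dy": 0, "dz": 0, "roll": 0, "jaw": 0.3},
  ],
  newtons=25,
)

```text
t: 10.55
eef_pos: [0.4875, -0.2543, 0.0038]
ee_rot: [3.141, -0.0, 0.136]
force: [-0.0, -0.0, 3.1]
width: 0.0436
gripper_force: 25.1
```

```bash
python3 - <<'E'
from h import *
print(ray("top",281.8,217.0,.052))
p=cv2.imread("pics/dtop.png");_,d=grab_frame("top");W=cloud("top",d)
Q=W[190:220,185:220];m=(Q[...,2]>.118)&(Q[...,2]<.127);print(m.sum(),Q[m].mean(0),Q[m].min(0),Q[m].max(0))
R=Q[m][:,:2];print(cv2.minEnclosingCircle(R.astype(np.float32)))
_,d=grab_frame("scene");W=cloud("scene",d)
m=(abs(W[...,0]-.575)<.03)&(abs(W[...,1]-.198)<.03)&(W[...,2]>.118)&(W[...,2]<.128)
print(m.sum(),W[m].mean(0),cv2.minEnclosingCircle(W[m][:,:2].astype(np.float32)))
E
```

```text
[0.56633004 0.04843755 0.052     ]
124 [0.57331116 0.19881747 0.12231571] [0.56231498 0.18687119 0.11809325] [0.58446586 0.21133793 0.12591376]
((0.5729373097419739, 0.19910456240177155), 0.012420503422617912)
48 [0.57134772 0.19815459 0.12142038] ((0.5744659900665283, 0.19818219542503357), 0.0144199775531888)
```

servo_tool(
  moves=[
    {"dx": 0, "dy": 0, "dz": 0.03, "roll": 0, "jaw": 0.3},
    {"dx": 0, "dy": 0, "dz": 0.05, "roll": 0, "jaw": 0.3},
    {"dx": 0, "dy": 0, "dz": 0.05, "roll": 0, "jaw": 0.3},
    {"dx": 0, "dy": 0, "dz": 0.04, "roll": 0, "jaw": 0.3},
    {"dx": 0.013, "dy": 0.05, "dz": 0, "roll": -3, "jaw": 0.3},
    {"dx": 0.013, "dy": 0.05, "dz": 0, "roll": -3, "jaw": 0.3},
    {"dx": 0.013, "dy": 0.05, "dz": 0, "roll": -3, "jaw": 0.3},
    {"dx": 0.013, "dy": 0.05, "dz": 0, "roll": -3, "jaw": 0.3},
    {"dx": 0.013, "dy": 0.05, "dz": 0, "roll": -3, "jaw": 0.3},
    {"dx": 0.013, "dy": 0.05, "dz": 0, "roll": -3, "jaw": 0.3},
  ],
)

```text
t: 11.9
eef_pos: [0.5653, 0.0474, 0.1734]
ee_rot: [3.142, 0.0, -0.18]
force: [1.0, -0.6, -0.4]
width: 0.0436
gripper_force: 25.0
```

servo_tool(
  moves=[
    {"dx": 0.0015, "dy": 0.0025, "dz": -0.04, "roll": 0, "jaw": 0.3},
    {"dx": 0, "dy": 0, "dz": -0.04, "roll": 0, "jaw": 0.3},
    {"dx": 0, "dy": 0, "dz": -0.02, "roll": 0, "jaw": 0.3},
    {"dx": 0, "dy": 0, "dz": -0.01, "roll": 0, "jaw": 0.3},
    {"dx": 0, "dy": 0, "dz": -0.005, "roll": 0, "jaw": 0.3},
    {"dx": 0, "dy": 0, "dz": -0.002, "roll": 0, "jaw": 0.3},
    {"dx": 0, "dy": 0, "dz": 0, "roll": 0, "jaw": 0.3},
    {"dx": 0, "dy": 0, "dz": 0, "roll": 0, "jaw": 0.3},
    {"dx": 0, "dy": 0, "dz": 0, "roll": 0, "jaw": 0.3},
    {"dx": 0, "dy": 0, "dz": 0, "roll": 0, "jaw": 0.3},
  ],
)

```text
t: 13.15
eef_pos: [0.567, 0.0483, 0.0568]
ee_rot: [-3.141, -0.0, -0.178]
force: [0.3, -0.4, -1.8]
width: 0.0437
gripper_force: 25.0
```

Release slowly, lift, and move back clear for a look.

servo_tool(
  moves=[
    {"dx": 0, "dy": 0, "dz": 0, "roll": 0, "jaw": 0.55},
    {"dx": 0, "dy": 0, "dz": 0, "roll": 0, "jaw": 0.62},
    {"dx": 0, "dy": 0, "dz": 0, "roll": 0, "jaw": 0.65},
    {"dx": 0, "dy": 0, "dz": 0, "roll": 0, "jaw": 0.65},
    {"dx": 0, "dy": 0, "dz": 0.02, "roll": 0, "jaw": 0.65},
    {"dx": 0, "dy": 0, "dz": 0.04, "roll": 0, "jaw": 0.65},
    {"dx": 0, "dy": 0, "dz": 0.05, "roll": 0, "jaw": 0.65},
    {"dx": 0, "dy": 0.05, "dz": 0.02, "roll": 0, "jaw": 0},
    {"dx": 0, "dy": 0.05, "dz": 0, "roll": 0, "jaw": 0},
    {"dx": 0.006, "dy": 0.05, "dz": 0, "roll": 0, "jaw": 0},
  ],
)

```text
t: 14.4
eef_pos: [0.5727, 0.1997, 0.1874]
ee_rot: [-3.14, -0.001, -0.178]
force: [0.6, -0.4, 0.0]
width: 0.0323
gripper_force: 0.0
```

```bash
python3 - <<'E'
from h import *
for n in ["top","scene"]:
    p,d=grab_frame(n);p=p[:,:,::-1].copy();W=cloud(n,d);hsv=cv2.cvtColor(p,cv2.COLOR_BGR2HSV)
    m=(abs(W[...,0]-.5665)<.05)&(abs(W[...,1]-.0485)<.05)&(W[...,2]>.05)&(W[...,2]<.075)&(hsv[...,1]>90)&(hsv[...,0]<12)
    k,c,r=plane(W[m]);Q=W[m];print(n,m.sum(),Q.mean(0),(Q.min(0)+Q.max(0))/2,k,r)
    cv2.imwrite("pics/e_"+n+".png",p)
a=cv2.imread("pics/e_top.png")[170:290,180:340];b=cv2.imread("pics/e_scene.png")[180:300,240:400]
cv2.imwrite("pics/e.png",cv2.resize(np.vstack([a,b]),None,fx=2.5,fy=2.5,interpolation=2))
E
```

```text
top 679 [0.56591557 0.0474404  0.06284425] [0.56580926 0.04726621 0.06216221] [ 0.00862774 -0.00194451  0.05810401] 0.0016351628047379066
scene 321 [0.56000158 0.04852329 0.06187443] [0.5632384  0.04995056 0.06076349] [ 0.00671325 -0.00147811  0.05839443] 0.0013756955793834333
```

View pics/e.png

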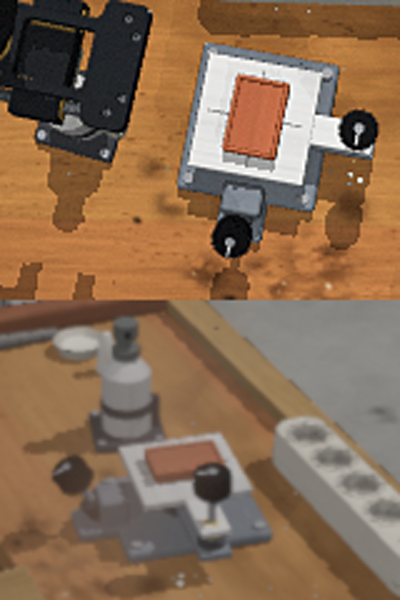

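The blank lies flat and centred on the cross, which is about (260,117) in the crop. The deck is level, so I press the cap next.

servo_tool(
  moves=[
    {"dx": 0, "dy": 0, "dz": 0, "roll": 0, "jaw": 0},
    {"dx": 0, "dy": 0, "dz": 0, "roll": 0, "jaw": 0},
    {"dx": 0, "dy": 0, "dz": -0.04, "roll": 0, "jaw": 0},
    {"dx": 0, "dy": 0, "dz": -0.018, "roll": 0, "jaw": 0},
    {"dx": 0, "dy": 0, "dz": -0.006, "roll": 0, "jaw": 0},
    {"dx": 0, "dy": 0, "dz": -0.004, "roll": 0, "jaw": 0},
    {"dx": 0, "dy": 0, "dz": -0.003, "roll": 0, "jaw": 0},
    {"dx": 0, "dy": 0, "dz": -0.002, "roll": 0, "jaw": 0},
    {"dx": 0, "dy": 0, "dz": 0, "roll": 0, "jaw": 0},
    {"dx": 0, "dy": 0, "dz": 0, "roll": 0, "jaw": 0},
  ],
)

```text
t: 15.75
eef_pos: [0.5734, 0.1981, 0.1143]
ee_rot: [-3.141, -0.001, -0.178]
force: [0.1, -4.0, 6.2]
width: 0.0004
gripper_force: 3.0
```

servo_tool(
  moves=[
    {"dx": 0, "dy": 0, "dz": -0.001, "roll": 0, "jaw": 0},
    {"dx": 0, "dy": 0, "dz": 0, "roll": 0, "jaw": 0},
    {"dx": 0, "dy": 0, "dz": 0, "roll": 0, "jaw": 0},
    {"dx": 0, "dy": 0, "dz": 0.005, "roll": 0, "jaw": 0},
    {"dx": 0, "dy": 0, "dz": 0.01, "roll": 0, "jaw": 0},
    {"dx": 0, "dy": 0, "dz": 0.03, "roll": 0, "jaw": 0},
    {"dx": 0, "dy": 0, "dz": 0.05, "roll": 0, "jaw": 0},
    {"dx": -0.03, "dy": 0.04, "dz": 0.02, "roll": 0, "jaw": 0},
    {"dx": -0.03, "dy": 0.04, "dz": 0, "roll": 0, "jaw": 0},
    {"dx": -0.03, "dy": 0.04, "dz": 0, "roll": 0, "jaw": 0},
  ],
)

```text
t: 17.0
eef_pos: [0.4818, 0.3198, 0.2282]
ee_rot: [-3.14, 0.0, -0.178]
force: [-0.4, 0.9, -0.4]
width: 0.0004
gripper_force: 0.0
```

servo_tool(
  moves=[
    {"dx": -0.02, "dy": 0.05, "dz": 0, "roll": 0, "jaw": 0},
    {"dx": -0.02, "dy": 0.05, "dz": 0, "roll": 0, "jaw": 0},
    {"dx": 0, "dy": 0, "dz": 0, "roll": 0, "jaw": 0},
    {"dx": 0, "dy": 0, "dz": 0, "roll": 0, "jaw": 0},
    {"dx": 0, "dy": 0, "dz": 0, "roll": 0, "jaw": 0},
    {"dx": 0, "dy": 0, "dz": 0, "roll": 0, "jaw": 0},
    {"dx": 0, "dy": 0, "dz": 0, "roll": 0, "jaw": 0},
    {"dx": 0, "dy": 0, "dz": 0, "roll": 0, "jaw": 0},
    {"dx": 0, "dy": 0, "dz": 0, "roll": 0, "jaw": 0},
    {"dx": 0, "dy": 0, "dz": 0, "roll": 0, "jaw": 0},
  ],
)

```text
t: 18.25
eef_pos: [0.4429, 0.4182, 0.2275]
ee_rot: [3.142, -0.0, -0.178]
force: [-0.1, 0.5, 0.4]
width: 0.0007
gripper_force: 0.0
```

```bash
python3 - <<'E'
from h import *
p,d=grab_frame("top");p=p[:,:,::-1].copy();W=cloud("top",d);hsv=cv2.cvtColor(p,cv2.COLOR_BGR2HSV)
m=(abs(W[...,0]-.5665)<.05)&(abs(W[...,1]-.0485)<.05)&(W[...,2]>.05)&(W[...,2]<.075)&(hsv[...,1]>90)&(hsv[...,0]<12)
k,c,r=plane(W[m]);print(W[m].mean(0),k)
Q=W[190:220,185:220];m=(Q[...,2]>.105)&(Q[...,2]<.135);print("cap",m.sum(),np.median(Q[m],0))
E
python3 lev.py f 2>&1 | grep grad
```

```text
[0.56586004 0.04753394 0.06287689] [ 0.00579163 -0.00109852  0.0597048 ]
cap 142 [0.5723413  0.19732162 0.12189425]
top grad stage x,y 0.005698826301471115 -0.0013240974151024045 n 1144 rms 0.0014698951573490302 z at O 0.05250969202553564 bench [-5.21089789e-04  4.72647556e-04  8.71850254e-05]
scene grad stage x,y 0.0063150661726409305 0.004042590158806588 n 295 rms 0.0012070633604883134 z at O 0.05203477427906977 bench [-0.0006168   0.00135009 -0.00045071]
```

```bash
python3 -c "
from station import *
print(job_done())"
```

```text
the job is handed in; nothing more can be done
None
```

I handed the job in at about 18 s; no verdict came back. My last measurements show the platform level within about 0.5°, the blank flat within 2 mm of its centre and let go, and the spray cap pressed about 8 mm and back up; I did not re-measure the spool and clamp, but no move went near them.

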